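Snap the wire brush home in the empty pair of spring clips

ROBOT

A 6-joint arm with a two-finger parallel gripper is mounted at the origin on a cart in front of the work surface, level with it; the furniture and walls round the work are solid. World frame = base frame: x ahead of the robot, y to its left, z up, the work surface at z = 0. Lengths are in m, angles in rad, forces in N, time in s.
With the tool pointing down it reaches from about 0.325 to 0.9 m from the base axis. Payload 3.5 kg.
Tool frame: the origin (TCP) lies on the centre line of the jaws, within the pads' length; the fingertips stand 14 mm ahead of it and the grasp point (between the pads) lies 5 mm behind it; z points along the fingers, y is the line along which they close (so a half turn about z gives the same grasp; the last joint's range is limited). The gripper opens to 85 mm and grips with 20 to 120 N. Pads are 22 mm wide; open, the fingers measure 114 mm over their backs; the gripper's body (76 mm by 85 mm) begins 54 mm behind the grasp point. The pads swing forward as they close: fully open they stand 13 mm farther back than shut.
Start: joints at [1.186, 0.276, -0.026, 1.268, 0, 1.467], TCP at [0.174, 0.6, 0.245] pointing down, gripper open.
Joint ranges: [-3.12, 3.12], [-0.85, 1.88], [-1.08, 1.24], [-1.95, 2.15], [-1.57, 1.53], [-3.14, 3.14]. Speed limits (rad/s): [2.57, 2.57, 3.14, 3.14, 3.14, 3.14].

INTERFACE

Orientations are given as [roll, pitch, yaw] about the fixed x, y, z axes, in that order (R = Rz(yaw) Ry(pitch) Rx(roll)).
In Python, from plant import bot, imaging gives the robot as it stands.
- The arm moves only by the tool drive_tool, never from a script. Its argument "steps" is one flat list of numbers, 7 for each row, row after row: the shift along the tool's x, y, z in m, then the turn, a rotation vector about the tool's x, y, z in rad, then the finger opening in m, from 0 to 0.0854. A call has 1 to 12 rows; each row is the pose to reach, as a shift and turn from the pose commanded when the call began, along the tool's axes at that moment; what a row does not reach only later rows make up. A row lasts 1/8 s, in which the tool goes at most 62.5 mm and 10.7 degrees, less where a joint would pass 70% of its speed; a pose out of reach is approached as far as the arm can. A call with a gripper value outside its range is refused whole. The fingers move at their own pace and stop on an object; "force" is the grip in N (left out, the last holds). Time passes only in rows, so rows that repeat a pose let the fingers close. It gives the time, the measured TCP pose, the force, the opening and the grip force at its end, in the units of the state.
- bot.get_state(): the state, without advancing time (a new reading comes with each control period).
- imaging.snapshot(name): name is "scene" or "top"; returns a dict with "pixels" (420x560x3 uint8, red, green, blue), "range_z" (420x560 float32, m along the optical axis (not along the pixel's ray), 0 where there is no reading), "fx", "fy", "cx", "cy" (pixels), "cam_to_world" (4x4, takes a point from camera to world coordinates). Camera axes: x right, y down, z forward; pixel columns grow to the right and rows downward; lengths in m; the calibration is good to about 2 mm. A picture is of the moment at which its call begins.
- bot.sign_off(): hands the job in; it is judged then, once.
The state is a dict: "t": time; "joint_pos": joint angles; "qd": joint speeds; "joint_torque": joint torques, N m; "ee_pos": TCP position; "tcp_rot": TCP orientation; "ft_force": force on the tool from outside, world axes, zero at the start; "wrist_torque": the same for the moment, N m; "opening": opening from 0.0 (shut) to 1.0 (fully open); "finger_force": force on a finger pad.
Only numpy, scipy, OpenCV 4.12 (cv2) and the standard library are available. Lean on these libraries where they do the work, as an engineer would, in place of code of your own. Each camera call takes 0.05 s, during which the arm holds its last target. There are 200 camera calls.

TASK

Put the brass wire brush away in the low tool rack: lay its bare handle along the one empty pair of spring clips, bristles up, with the middle of the bare handle half-way between the two clips, and press it straight down until both clips have snapped over the handle and it sits fully home. Then let go. It does not matter which way the bristle end points.

Things in the scene. Friction and masses are not known exactly. Their poses are not given: they have to be found in the camera images.
- brush_handle (a point): Middle of the brass wire brush's bare wooden handle, at half its thickness. Brush 190 x 14 x 25 mm, 60 g, lies near the table's front edge, bristles up. y runs along it to the plain end (60 mm off), x across, z up. The handle is a bar 14 wide, 11 thick, so this point is 5.5 mm over the table; the 63 mm tuft begins 60 mm off on the -y side, 14 mm above the handle. Grip here, across the 14 mm.
- clip_seat (a point): Where the handle's middle must be when home in the empty pair of clips; 29.5 mm over the table. x along the stored tool, y along the rack, z up. Clips (14 mm long) stand at x = -35 and +35 mm; fingers fit between. Each has a black seat 24 mm over the table and two sprung jaws: mouth 29 mm wide at 57 mm over the table, narrowing to 9 mm at beads that snap over the handle's top edges.
- rack: Tool rack, fixed, 110 x 254 mm; origin under its centre, y along its two aluminium rails (12 mm high, 70 mm apart), x along the stored tools. Three pairs of steel spring clips at y = -80, 0 and 80 mm; two hold a solder pick and a needle file, which one is empty varies. Pressing the brush past both clips' beads takes about 10 to 16 N straight down; the push then drops until it meets the seats.

How it is judged:
By the outcome, as a careful person would: the job done as asked, in the order asked, and still so for the second after the job is handed in, with the robot touching nothing.
It also fails if it takes over 40 s, if anything falls off the work surface, if the arm or the gripper's body presses on something with over 40 N, if the wrist force passes 120 N, or if a joint passes its speed limit or range.

## Working session

There is one attempt and no reset: what is moved stays moved. The work goes in short steps, Python scripts to look and compute and a tool call to move; the robot and the scene stay as the last step left them, time stands still between calls to the robot, and variables do not carry over. Pictures are saved under pics/ and viewed, at most 10 in all, crops included, and the job is handed in when it is done.

Besides the shell and the picture viewer there is one more tool, called after "Emit:" in YAML: its name, and indented under it one key for each argument. drive_tool: Moves the arm, as the interface text tells. Its arguments: {"type":"object","properties":{"steps":{"type":"array"},"force":{"type":"number"}},"required":["steps"]}

```bash
mkdir -p pics
cat > h.py <<'E'
import numpy as np,cv2
from plant import bot,imaging
def snap(n):
    s=imaging.snapshot(n); z=s['range_z']; v,u=np.mgrid[:420,:560]
    P=np.stack([(u-s['cx'])/s['fx']*z,(v-s['cy'])/s['fy']*z,z,np.ones_like(z)],-1)@np.array(s['cam_to_world']).T
    P=P[...,:3]; P[z==0]=np.nan
    return s['pixels'],P
E
python3 - <<'E'
from h import *
for n in('top','scene'):
    c,P=snap(n); cv2.imwrite(f'pics/{n}0.png',c[...,::-1]); np.savez(f'/tmp/{n}0.npz',c=c,P=P)
    print(n,P[210,280],P[50,50],P[400,500])
print(bot.get_state())
E
```

```text
top [ 5.03068474e-01 -8.48757388e-02 -2.19068708e-04] [0.80572481 0.39403824 0.146639  ] [-0.22045085 -1.0368843  -0.76087971]
scene [ 0.61228146 -0.01226768  0.02199502] [0.8914388  1.25602585 0.28859116] [ 1.09120387 -0.53719595 -0.64536903]
{'t': 0.1, 'joint_pos': array([ 1.18557296e+00,  2.77070310e-01, -2.77466112e-02,  1.26801372e+00,
        5.73654191e-09,  1.46740419e+00]), 'qd': array([ 1.02941780e-03, -1.10743146e-03,  3.47724677e-03, -2.58841325e-05,
       -3.28097185e-04,  9.66092823e-04]), 'joint_torque': array([ 4.41478496e-04, -4.46708822e+01,  2.96128517e+01,  8.44584312e-03,
       -7.43619489e-05,  8.25535352e-06]), 'ee_pos': array([0.17356862, 0.59970426, 0.24426184]), 'tcp_rot': array([-3.13956920e+00, -2.09963167e-04,  2.85976121e+00]), 'ft_force': array([ 0.04061839,  0.65787775, -0.3573388 ]), 'wrist_torque': array([0.038368  , 0.0105457 , 0.05167393]), 'finger_force': 0.0, 'opening': 0.9980111915634506}
```

View pics/top0.png

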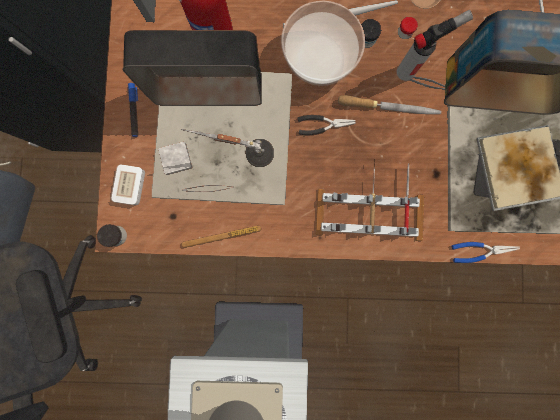

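View pics/scene0.png

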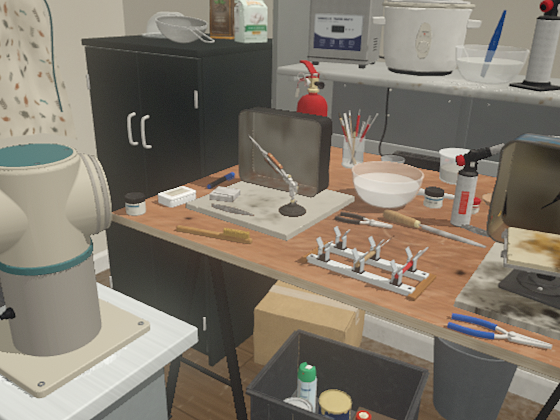

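The top view shows the brush at about (182–260, 228–245), with its tuft on the right. The rack spans (318–422, 190–240). Its left clip pair, at about (327, 197) and (325, 228), is empty, and the other two pairs hold tools.

Run:
```python
from h import *
d=np.load('/tmp/top0.npz'); c,P=d['c'],d['P']
# brush
R=np.zeros((420,560),bool); R[220:252,172:270]=1
m=R&(P[...,2]>0.006)&(P[...,2]<0.04)
Q=P[m]; print(len(Q),Q.min(0),Q.max(0))
ctr=Q[:,:2].mean(0); w,V=np.linalg.eigh(np.cov(Q[:,:2].T)); a=V[:,1]; a*=-np.sign(a[1]) # toward -y
s=(Q[:,:2]-ctr)@a; t=(Q[:,:2]-ctr)@np.array([-a[1],a[0]])
print(ctr,a,np.degrees(np.arctan2(a[1],a[0])),s.min(),s.max())
for lo in np.arange(-.11,.11,.01):
    k=(s>=lo)&(s<lo+.01)
    if k.any(): print(round(lo,3),k.sum(),t[k].mean().round(4),np.ptp(t[k]).round(4),np.median(Q[k,2]).round(4))
print('table z',np.nanmedian(P[246:250,180:250,2]), np.nanmedian(P[205:215,180:250,2]))
# rack
r=slice(180,250);k=slice(305,435)
z=P[r,k,2]; q=P[r,k]
im=np.clip(np.nan_to_num(z)/0.07,0,1)*255
big=cv2.resize(np.vstack([c[r,k][...,::-1],cv2.applyColorMap(im.astype(np.uint8),cv2.COLORMAP_JET)]),None,fx=4,fy=4,interpolation=cv2.INTER_NEAREST)
cv2.imwrite('pics/rack.png',big)
print(P[200,360],P[200,361],P[201,360])
```

```text
468 [ 0.40868653 -0.03955085  0.00608025] [0.46315843 0.14243789 0.02799183]
[0.43673709 0.05092368] [ 0.23939355 -0.97092262] -76.14925025885891 -0.09436054741909326 0.09371571761657625
-0.1 9 -0.0006 0.0124 0.008
-0.09 26 0.0001 0.0128 0.01
-0.08 24 -0.0002 0.0132 0.0099
-0.07 24 0.0001 0.0131 0.0096
-0.06 25 -0.0002 0.0134 0.009
-0.05 27 0.0006 0.0134 0.0101
-0.04 25 -0.0002 0.0134 0.0094
-0.03 25 -0.0003 0.0129 0.0099
-0.02 24 0.0001 0.013 0.0097
-0.01 25 -0.0001 0.0133 0.01
-0.0 26 0.0005 0.0128 0.0102
0.01 26 -0.0 0.0137 0.0098
0.02 22 -0.0002 0.0124 0.0108
0.03 24 0.0 0.0137 0.0223
0.04 25 0.0005 0.0125 0.0227
0.05 25 0.0001 0.0137 0.0173
0.06 27 -0.0004 0.0138 0.0229
0.07 25 -0.0005 0.013 0.0222
0.08 26 -0.0 0.0123 0.0126
0.09 8 0.0009 0.0075 0.0087
table z -0.0011025358192597867 -0.000984766982088492
[ 0.53174392 -0.27383506  0.01002922] [ 0.53178604 -0.27615717  0.01029577] [ 0.52916923 -0.2735339   0.01175278]
```

View pics/rack.png

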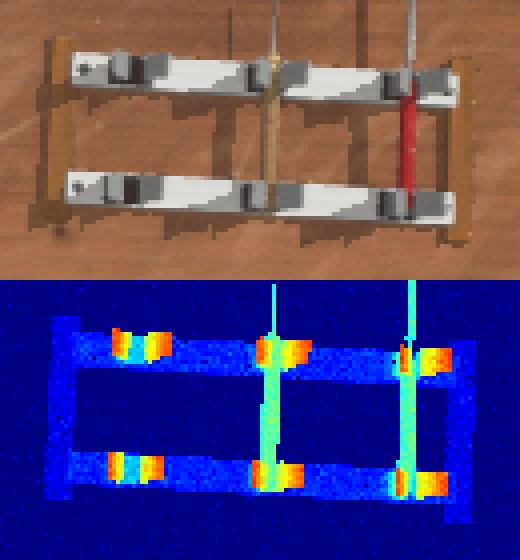

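The crop confirms the left pair is empty, with clips at about crop pixels (141, 68) and (135, 188). The depth map shows each clip as two high jaws with a lower seat between them.

Run:
```python
from h import *
from scipy.ndimage import label
from scipy.optimize import least_squares
D={n:np.load(f'/tmp/{n}0.npz') for n in('top','scene')}
P=D['top']['P'].copy(); P[...,2]+=.001
m=np.zeros((420,560),bool); m[180:250,305:435]=1
hi=m&(P[...,2]>.02)
# clips: connected sets incl. seat; left pair windows
def clip(win):
    r0,r1,c0,c1=win; q=P[r0:r1,c0:c1].reshape(-1,3); q=q[q[:,2]>.02]; return q
W={'far':(192,203,332,350),'near':(220,233,330,348)}
for n,w in W.items():
    q=clip(w); print(n,len(q),'min',q.min(0),'max',q.max(0),'mid',(q.min(0)+q.max(0))/2)
    j=q[q[:,2]>.048]; yc=(q[:,1].min()+q[:,1].max())/2
    L=j[j[:,1]>yc];R=j[j[:,1]<yc]; print('  jawtops',L.mean(0),len(L),R.mean(0),len(R))
    s=q[(q[:,2]>.02)&(q[:,2]<.03)]; print('  seat',len(s),s.mean(0))
# rails + boards
q=P[m]; rail=q[(q[:,2]>.008)&(q[:,2]<.016)]
bd=q[(q[:,2]>.0045)&(q[:,2]<.016)]
rect=cv2.minAreaRect((bd[:,:2]*1000).astype(np.float32)); print('rack rect',rect)
def f(p):
    cx,cy,th=p; u=np.array([-np.sin(th),np.cos(th)]);n=np.array([np.cos(th),np.sin(th)])
    x=(rail[:,:2]-[cx,cy])@n; return np.abs(x)-.035
r=least_squares(f,[.51,-.3,0],loss='soft_l1',f_scale=.005,x_scale=[.01,.1,.1]); cx,cy,th=r.x
n_=np.array([np.cos(th),np.sin(th)]);u=np.array([-np.sin(th),np.cos(th)])
y=(bd[:,:2]-[cx,cy])@u; cen=np.array([cx,cy])+u*(np.percentile(y,.5)+np.percentile(y,99.5))/2
print('rail fit',th,np.degrees(th),'centre',cen,'len',np.percentile(y,99.5)-np.percentile(y,.5),'seat+80',cen+.08*u)
# scene cam check: high points in left clips
S=D['scene']['P']; q=S.reshape(-1,3); 
loc=np.stack([(q[:,:2]-cen)@n_,(q[:,:2]-cen)@u,q[:,2]],1)
for sx in(-.035,.035):
    k=(abs(loc[:,0]-sx)<.015)&(abs(loc[:,1]-.08)<.03)&(loc[:,2]>.02)&(loc[:,2]<.07); a=loc[k]; print('scene',sx,k.sum(),a.min(0),a.max(0))
# brush in scene
b=np.array([.4367,.0509]);a=np.array([.2394,-.9709]);t=np.array([.9709,.2394])
k=(abs((q[:,:2]-b)@a)<.11)&(abs((q[:,:2]-b)@t)<.02)&(q[:,2]>.005)&(q[:,2]<.03); s=(q[k,:2]-b)@a; v=(q[k,:2]-b)@t
print('brush scene',k.sum(),np.percentile(s,[.5,99.5]),np.percentile(v,[2,98]),np.median(q[k,2]))
print('handle mid',b-.035*a)
```

```text
far 105 min [ 0.52703421 -0.23552021  0.02171584] max [ 0.54313816 -0.20365042  0.0595939 ] mid [ 0.53508618 -0.21958531  0.04065487]
  jawtops [ 0.53599135 -0.20629507  0.0544467 ] 20 [ 0.5357621  -0.23235774  0.05379707] 25
  seat 27 [ 0.53480306 -0.2206605   0.02408654]
near 95 min [ 0.4579173  -0.23257536  0.02078832] max [ 0.473849   -0.20282247  0.05867978] mid [ 0.46588315 -0.21769892  0.03973405]
  jawtops [ 0.46631018 -0.20446749  0.05445315] 14 [ 0.46597981 -0.22946912  0.05316959] 22
  seat 28 [ 0.46564536 -0.21965294  0.02351854]
rack rect ((499.4882507324219, -296.738037109375), (157.13558959960938, 306.9184875488281), 0.03616250678896904)
rail fit -0.03438173343182439 -1.9699282179873816 centre [ 0.49699275 -0.29835946] len 0.2530530846310066 seat+80 [ 0.49974275 -0.21840674]
scene -0.035 163 [-0.04675585  0.06272843  0.02010604] [-0.02692549  0.09648565  0.05829506]
scene 0.035 155 [0.02212601 0.064338   0.02025847] [0.04412987 0.0965446  0.05755787]
brush scene 502 [-0.09227991  0.09177065] [-0.01144505  0.00363526] 0.01117191033648024
handle mid [0.428321  0.0848815]
```

```bash
cat > go.py <<'E'
import sys
from h import *
from scipy.spatial.transform import Rotation as R
x,y,z,yaw=map(float,sys.argv[1:5])
s=bot.get_state(); A=R.from_euler('xyz',s['tcp_rot']); B=R.from_euler('xyz',[np.pi,0,np.radians(yaw)])
print('t',s['t'],'pos',s['ee_pos'].round(4),'F',s['ft_force'].round(1),'open',round(s['opening']*85.4,1),'ff',s['finger_force'],'q',s['joint_pos'].round(2))
print('shift',A.inv().apply(np.array([x,y,z])-s['ee_pos']).round(4),'turn',(A.inv()*B).as_rotvec().round(4))
E
python3 go.py 0.4283 0.0849 0.12 103.85
```

```text
t 0.1 pos [0.1736 0.5997 0.2443] F [ 0.   0.7 -0.4] open 85.2 ff 0.0 q [ 1.19  0.28 -0.03  1.27  0.    1.47]
shift [-0.3879 -0.4234  0.125 ] turn [-1.9000e-03  9.0000e-04  1.0472e+00]
```

Emit:
drive_tool:
  steps: [-0.388, -0.4234, 0.125, -0.002, 0.001, 1.047, 0.06, -0.388, -0.4234, 0.125, -0.002, 0.001, 1.047, 0.06, -0.388, -0.4234, 0.125, -0.002, 0.001, 1.047, 0.06, -0.388, -0.4234, 0.125, -0.002, 0.001, 1.047, 0.06, -0.388, -0.4234, 0.125, -0.002, 0.001, 1.047, 0.06, -0.388, -0.4234, 0.125, -0.002, 0.001, 1.047, 0.06, -0.388, -0.4234, 0.125, -0.002, 0.001, 1.047, 0.06, -0.388, -0.4234, 0.125, -0.002, 0.001, 1.047, 0.06, -0.388, -0.4234, 0.125, -0.002, 0.001, 1.047, 0.06, -0.388, -0.4234, 0.125, -0.002, 0.001, 1.047, 0.06, -0.388, -0.4234, 0.125, -0.002, 0.001, 1.047, 0.06, -0.388, -0.4234, 0.125, -0.002, 0.001, 1.047, 0.06]

```text
t: 1.6
ee_pos: [0.4281, 0.0862, 0.1202]
tcp_rot: [3.141, -0.002, 1.813]
ft_force: [0.3, 0.8, -0.6]
opening: 0.702
finger_force: 0.0
```

```bash
python3 go.py 0.4283 0.0849 0.017 103.85
python3 - <<'E'
from h import *
c,P=snap('top'); cv2.imwrite('pics/t1.png',cv2.resize(c[180:270,160:300,::-1],None,fx=4,fy=4));
E
```

```text
t 1.6 pos [0.4281 0.0862 0.1202] F [ 0.3  0.8 -0.6] open 59.9 ff 0.0 q [ 0.05  0.05 -0.58  0.94  0.    1.38]
shift [-0.0016 -0.0002  0.1032] turn [ 0.0003 -0.0025  0.0005]
```

View pics/t1.png

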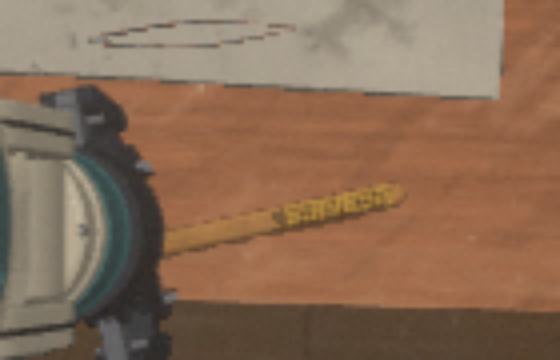

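The gripper is centred over the plain handle, crop (75, 230), with its jaws across the bar. The tuft at (275–400, 200) is clear.

Emit:
drive_tool:
  steps: [-0.0013, 0, 0.05, 0, -0.0025, 0, 0.04, -0.0015, 0, 0.085, 0, -0.0025, 0, 0.04, -0.0016, 0, 0.098, 0, -0.0025, 0, 0.04, -0.0016, 0, 0.103, 0, -0.0025, 0, 0.04, -0.0016, 0, 0.103, 0, -0.0025, 0, 0.03, -0.0016, 0, 0.103, 0, -0.0025, 0, 0.02, -0.0016, 0, 0.103, 0, -0.0025, 0, 0.005, -0.0016, 0, 0.103, 0, -0.0025, 0, 0.005, -0.0016, 0, 0.103, 0, -0.0025, 0, 0.005, -0.0016, 0, 0.103, 0, -0.0025, 0, 0.005]
  force: 80

```text
t: 2.9
ee_pos: [0.4304, 0.0845, 0.0187]
tcp_rot: [3.138, 0.001, 1.812]
ft_force: [-2.1, 0.4, 5.7]
opening: 0.127
finger_force: 78.3
```

```bash
python3 go.py 0.4283 0.0849 0.14 103.85
```

```text
t 2.9 pos [0.4304 0.0845 0.0187] F [-2.1  0.4  5.7] open 10.9 ff 78.30251097679138 q [ 0.05  0.2  -0.68  0.69 -0.    1.38]
shift [ 0.0008 -0.0015 -0.1213] turn [ 0.0034  0.0009 -0.0001]
```

Emit:
drive_tool:
  steps: [0, 0, -0.01, 0, 0, 0, 0.005, 0, 0, -0.03, 0, 0, 0, 0.005, 0.0008, -0.001, -0.07, 0.003, 0, 0, 0.005, 0.0008, -0.0015, -0.12, 0.003, 0, 0, 0.005, 0.0008, -0.0015, -0.12, 0.003, 0, 0, 0.005, 0.0008, -0.0015, -0.12, 0.003, 0, 0, 0.005]

```text
t: 3.65
ee_pos: [0.4273, 0.0848, 0.1376]
tcp_rot: [-3.14, 0.001, 1.813]
ft_force: [-0.2, -0.4, -1.1]
opening: 0.128
finger_force: 78.5
```

Run:
```python
from h import *
s=bot.get_state(); print(s['ee_pos'],s['ft_force'],s['opening'],s['finger_force'])
c,P=snap('scene'); np.savez('/tmp/s2.npz',c=c,P=P); cv2.imwrite('pics/s2.png',cv2.resize(c[80:300,100:380,::-1],None,fx=2.6,fy=2.6,interpolation=cv2.INTER_CUBIC))
c,P=snap('top'); np.savez('/tmp/t2.npz',c=c,P=P)
```

```text
[0.4272844  0.08481975 0.13756861] [-0.15308479 -0.41734018 -1.09600211] 0.12816871199179844 78.48481178283691
```

View pics/s2.png

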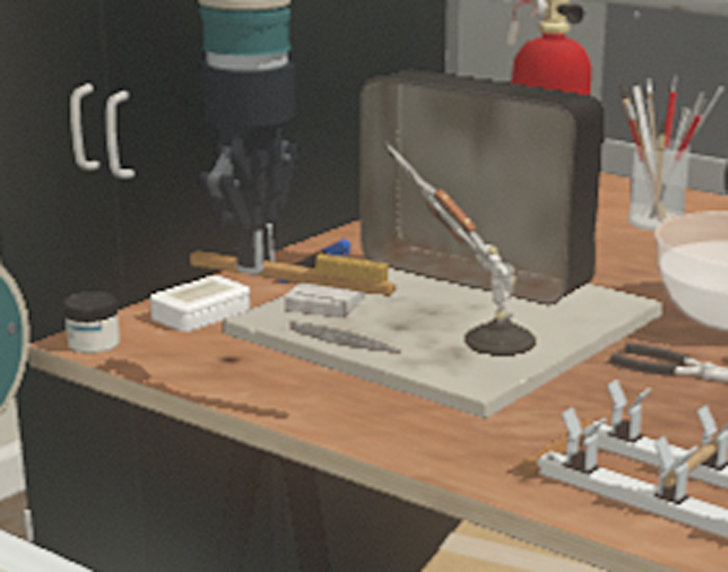

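The brush is held near the fingertips at about crop (255, 268), bristles up at (350, 268), and looks nearly level. I'll measure its pose in the grip.

```bash
cat > held.py <<'E'
from h import *
from scipy.spatial.transform import Rotation as R
def held(P,c,name,tcp,rot):
    A=R.from_euler('xyz',rot); q=A.inv().apply(P.reshape(-1,3)-tcp); col=c.reshape(-1,3).astype(int)
    yel=(col[:,0]-col[:,2]>35)
    k=yel&(abs(q[:,1])<.02)&(abs(q[:,0])<.15)&(q[:,2]>-.03)&(q[:,2]<.03); p=q[k]
    print(name,k.sum(),'x range',np.percentile(p[:,0],[.5,99.5]).round(4))
    for lo in np.arange(-.14,.08,.02):
        m=(p[:,0]>=lo)&(p[:,0]<lo+.02)
        if m.sum()>3: print(lo.round(2),m.sum(),'y',np.percentile(p[m,1],[5,50,95]).round(4),'z',np.percentile(p[m,2],[5,50,95]).round(4))
E
python3 - <<'E'
from held import *
s=bot.get_state()
for n in('t2','s2'):
    d=np.load(f'/tmp/{n}.npz'); held(d['P'],d['c'],n,s['ee_pos'],s['tcp_rot'])
E
```

```text
t2 399 x range [-0.1274 -0.0114]
-0.14 29 y [-0.005   0.0007  0.0063] z [-0.0011  0.009   0.0121]
-0.12 68 y [-0.0057 -0.0001  0.0057] z [-0.0069 -0.0032  0.0109]
-0.1 69 y [-0.0058 -0.      0.0064] z [-0.0068 -0.0041  0.0114]
-0.08 66 y [-0.0054  0.0002  0.0065] z [-0.007  -0.0039  0.0109]
-0.06 64 y [-0.0053  0.0009  0.0073] z [0.0065 0.0094 0.0114]
-0.04 68 y [-0.0052  0.0009  0.007 ] z [0.0064 0.0088 0.011 ]
-0.02 35 y [-0.0064  0.0002  0.0077] z [0.0064 0.0083 0.011 ]
s2 589 x range [-0.1278  0.0574]
-0.14 36 y [-0.0091 -0.0046  0.0028] z [-0.0043  0.0094  0.0159]
-0.12 111 y [-0.0083 -0.0048  0.0031] z [-0.0075  0.0037  0.0151]
-0.1 106 y [-0.0088 -0.0057  0.0012] z [-0.0071  0.0033  0.0151]
-0.08 98 y [-0.0077 -0.0047  0.0025] z [-0.0073  0.0034  0.0155]
-0.06 55 y [-0.0093 -0.0062  0.0022] z [0.0053 0.0086 0.0153]
-0.04 49 y [-0.009  -0.0054  0.0026] z [0.0056 0.0092 0.0159]
-0.02 28 y [-0.0086 -0.0042  0.0039] z [0.0062 0.0086 0.0163]
0.0 15 y [-0.0082 -0.0059 -0.0007] z [0.0067 0.0105 0.0157]
0.02 49 y [-0.0087 -0.0041  0.0012] z [0.0053 0.0087 0.0156]
0.04 42 y [-0.0079 -0.0051  0.0032] z [0.0058 0.0093 0.0153]
```

```bash
python3 go.py 0.500 -0.2187 0.13 178.1
```

```text
t 3.75 pos [0.4261 0.0848 0.1362] F [ 0.5  0.3 -0.9] open 11.4 ff 78.48605275154114 q [ 0.05  0.03 -0.56  0.98 -0.    1.38]
shift [-0.3123 -0.0009  0.0062] turn [-0.0039 -0.0027 -1.2957]
```

Emit:
drive_tool:
  steps: [-0.312, -0.001, 0.002, -0.004, -0.003, -1.296, 0.005, -0.312, -0.001, 0.002, -0.004, -0.003, -1.296, 0.005, -0.312, -0.001, 0.002, -0.004, -0.003, -1.296, 0.005, -0.312, -0.001, 0.002, -0.004, -0.003, -1.296, 0.005, -0.312, -0.001, 0.002, -0.004, -0.003, -1.296, 0.005, -0.312, -0.001, 0.002, -0.004, -0.003, -1.296, 0.005, -0.312, -0.001, 0.002, -0.004, -0.003, -1.296, 0.005, -0.312, -0.001, 0.002, -0.004, -0.003, -1.296, 0.005, -0.312, -0.001, 0.002, -0.004, -0.003, -1.296, 0.005, -0.312, -0.001, 0.002, -0.004, -0.003, -1.296, 0.005, -0.312, -0.001, 0.002, -0.004, -0.003, -1.296, 0.005, -0.312, -0.001, 0.002, -0.004, -0.003, -1.296, 0.005]
  force: 110

```text
t: 5.25
ee_pos: [0.5012, -0.2181, 0.1355]
tcp_rot: [3.141, 0.003, 3.109]
ft_force: [-0.2, 0.1, -0.9]
opening: 0.111
finger_force: 109.7
```

```bash
python3 go.py 0.500 -0.2187 0.08 178.1
python3 - <<'E'
from held import *
s=bot.get_state()
for n in('top','scene'):
    c,P=snap(n); held(P,c,n,s['ee_pos'],s['tcp_rot'])
    if n=='scene': cv2.imwrite('pics/s3.png',cv2.resize(c[120:330,260:500,::-1],None,fx=2.7,fy=2.7,interpolation=cv2.INTER_CUBIC))
print(bot.get_state()['ee_pos'])
E
```

```text
t 5.25 pos [ 0.5012 -0.2181  0.1355] F [-0.2  0.1 -0.9] open 9.5 ff 109.72146383958716 q [-0.53  0.22 -0.34  1.    0.   -0.5 ]
shift [ 0.0013 -0.0006  0.0555] turn [0.0001 0.0029 0.0003]
top 248 x range [-0.1275 -0.0534]
-0.14 15 y [-0.0049 -0.0001  0.0059] z [-0.0043  0.0089  0.0111]
-0.12 70 y [-0.005   0.0014  0.0058] z [-0.0061 -0.0019  0.0139]
-0.1 73 y [-0.0054  0.0008  0.0062] z [-0.0066 -0.0037  0.0124]
-0.08 73 y [-0.0048  0.0015  0.0063] z [-0.0064 -0.003   0.0134]
-0.06 17 y [-0.0017  0.0034  0.0065] z [0.0039 0.0106 0.0124]
scene 382 x range [-0.1229  0.0637]
-0.14 8 y [-0.0065 -0.0057 -0.0037] z [0.0006 0.0114 0.0187]
-0.12 54 y [-0.0081 -0.0054  0.0029] z [-0.0057  0.0017  0.0157]
-0.1 55 y [-0.0082 -0.0056 -0.0011] z [-0.0053  0.0062  0.0164]
-0.08 63 y [-0.0077 -0.0053  0.0006] z [-0.0057  0.0041  0.0164]
-0.06 52 y [-0.0074 -0.0043  0.0035] z [-0.0003  0.0083  0.0168]
-0.04 17 y [-0.008  -0.0069 -0.005 ] z [0.0084 0.0122 0.0171]
0.0 24 y [-0.0079 -0.0052  0.0021] z [0.0072 0.0093 0.0162]
0.02 44 y [-0.0078 -0.0056  0.0026] z [0.0071 0.009  0.0155]
0.04 43 y [-0.0076 -0.0056  0.001 ] z [0.0069 0.0096 0.0167]
0.06 22 y [-0.0068 -0.0031  0.0015] z [0.0074 0.0118 0.0169]
[ 0.50128481 -0.21821036  0.13563714]
```

View pics/s3.png

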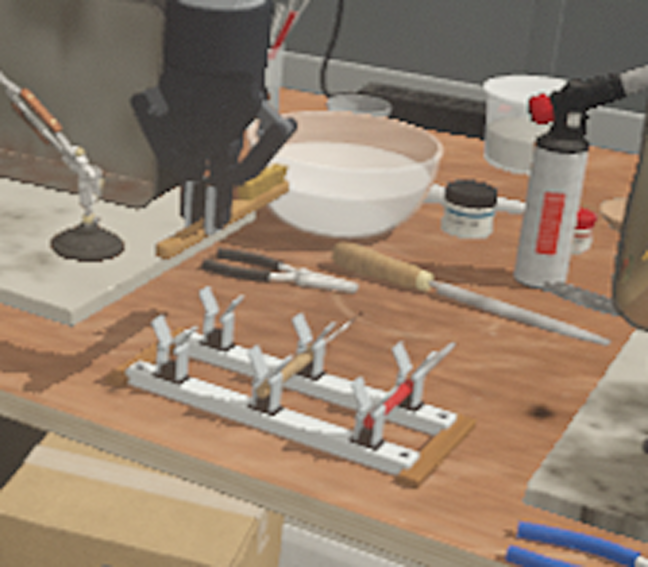

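The brush is held level over the empty left pair, seen at crop (160–240, 310–370). Both clips are clear and nothing has been disturbed.

Emit:
drive_tool:
  steps: [0, -0.0006, 0.03, 0, 0.003, 0, 0.005, 0, -0.0006, 0.045, 0, 0.003, 0, 0.005, 0, -0.0006, 0.055, 0, 0.003, 0, 0.005, 0, -0.0006, 0.063, 0, 0.003, 0, 0.005, 0, -0.0006, 0.07, 0, 0.003, 0, 0.005, 0, -0.0006, 0.074, 0, 0.003, 0, 0.005, 0, -0.0006, 0.076, 0, 0.003, 0, 0.005, 0, -0.0006, 0.076, 0, 0.003, 0, 0.005]

```text
t: 6.35
ee_pos: [0.5021, -0.2192, 0.0606]
tcp_rot: [-3.141, 0.001, 3.109]
ft_force: [-0.3, 1.2, 4.5]
opening: 0.11
finger_force: 110.4
```

```bash
python3 go.py 0.5012 -0.219 0.041 178.1
```

```text
t 6.35 pos [ 0.5021 -0.2192  0.0606] F [-0.3  1.2  4.5] open 9.4 ff 110.3675460582599 q [-0.53  0.31 -0.41  0.85  0.   -0.5 ]
shift [0.0009 0.0002 0.0196] turn [-0.0005  0.0013  0.0005]
```

Emit:
drive_tool:
  steps: [0.0009, 0, 0.003, 0, 0.001, 0, 0.005, 0.0009, 0, 0.006, 0, 0.001, 0, 0.005, 0.0009, 0, 0.009, 0, 0.001, 0, 0.005, 0.0009, 0, 0.012, 0, 0.001, 0, 0.005, 0.0009, 0, 0.014, 0, 0.001, 0, 0.005, 0.0009, 0, 0.014, 0, 0.001, 0, 0.005]

```text
t: 7.1
ee_pos: [0.5023, -0.2192, 0.0467]
tcp_rot: [-3.141, 0.003, 3.109]
ft_force: [2.5, 0.9, 3.6]
opening: 0.109
finger_force: 110.4
```

```bash
python3 go.py 0.5012 -0.219 0.041 178.1
```

```text
t 7.1 pos [ 0.5023 -0.2192  0.0467] F [2.5 0.9 3.6] open 9.3 ff 110.37680541398004 q [-0.53  0.32 -0.43  0.82  0.   -0.5 ]
shift [0.0011 0.0001 0.0057] turn [-0.0003  0.0026  0.0008]
```

Emit:
drive_tool:
  steps: [0.0005, 0, 0.0015, 0, 0.002, 0, 0.005, 0.0005, 0, 0.003, 0, 0.002, 0, 0.005, 0.0005, 0, 0.0045, 0, 0.002, 0, 0.005, 0.0005, 0, 0.005, 0, 0.002, 0, 0.005, 0.0005, 0, 0.005, 0, 0.002, 0, 0.005]

```text
t: 7.72
ee_pos: [0.5, -0.219, 0.0428]
tcp_rot: [-3.141, -0.003, 3.109]
ft_force: [-4.3, 3.1, 18.5]
opening: 0.114
finger_force: 112.3
```

```bash
python3 go.py 0.5012 -0.219 0.041 178.1
```

```text
t 7.725 pos [ 0.5    -0.219   0.0428] F [-4.3  3.1 18.5] open 9.7 ff 112.25942271579697 q [-0.53  0.33 -0.43  0.82 -0.   -0.5 ]
shift [-0.0012  0.      0.0018] turn [-0.0003 -0.0032  0.0003]
```

```bash
cat > fin.py <<'E'
from h import *
import sys
cen=np.array([.5003,-.2187]);th=-.033;n=np.array([np.cos(th),np.sin(th)]);u=np.array([-np.sin(th),np.cos(th)])
for nm,dz in(('top',.001),('scene',0)):
    c,P=snap(nm); q=P.reshape(-1,3); col=c.reshape(-1,3).astype(int)
    x=(q[:,:2]-cen)@n; y=(q[:,:2]-cen)@u; z=q[:,2]+dz
    k=(col[:,0]-col[:,2]>35)&(abs(y)<.016)&(abs(x)<.16)&(z>.018)&(z<.08)
    print(nm,k.sum(),np.percentile(x[k],[.5,99.5]).round(4))
    for lo in np.arange(-.08,.14,.02):
        m=k&(x>=lo)&(x<lo+.02)
        if m.sum()>3: print(lo.round(2),m.sum(),'y',np.percentile(y[m],[5,50,95]).round(4),'z',np.percentile(z[m],[5,50,95]).round(4))
    if nm=='scene': cv2.imwrite(sys.argv[1],cv2.resize(c[200:310,290:450,::-1],None,fx=5,fy=5,interpolation=cv2.INTER_CUBIC))
E
python3 fin.py pics/s4.png
```

```text
top 182 [0.0526 0.1261]
0.04 9 y [0.0015 0.0046 0.0058] z [0.0291 0.0346 0.0442]
0.06 48 y [-0.0049  0.0027  0.0057] z [0.0323 0.0468 0.051 ]
0.08 58 y [-0.0054  0.0008  0.0058] z [0.0316 0.0473 0.0514]
0.1 53 y [-0.0062  0.0005  0.0055] z [0.0325 0.0461 0.0502]
0.12 14 y [-0.0053  0.0007  0.006 ] z [0.0328 0.0353 0.049 ]
scene 264 [-0.0647  0.1209]
-0.08 23 y [-0.0059 -0.0019  0.0026] z [0.026  0.0314 0.0352]
-0.06 50 y [-0.0075 -0.0044  0.0042] z [0.0236 0.0338 0.0391]
-0.04 8 y [-0.0074  0.0005  0.0037] z [0.0235 0.0342 0.0357]
-0.02 26 y [-0.0072 -0.0054  0.0149] z [0.0261 0.0347 0.0571]
0.04 18 y [-0.0089 -0.0064 -0.0021] z [0.0264 0.0343 0.0419]
0.06 42 y [-0.0086 -0.0062 -0.0043] z [0.0277 0.0343 0.0448]
0.08 46 y [-0.0082 -0.0059 -0.0037] z [0.0276 0.0377 0.0478]
0.1 46 y [-0.0081 -0.006  -0.0018] z [0.026  0.038  0.0489]
```

View pics/s4.png

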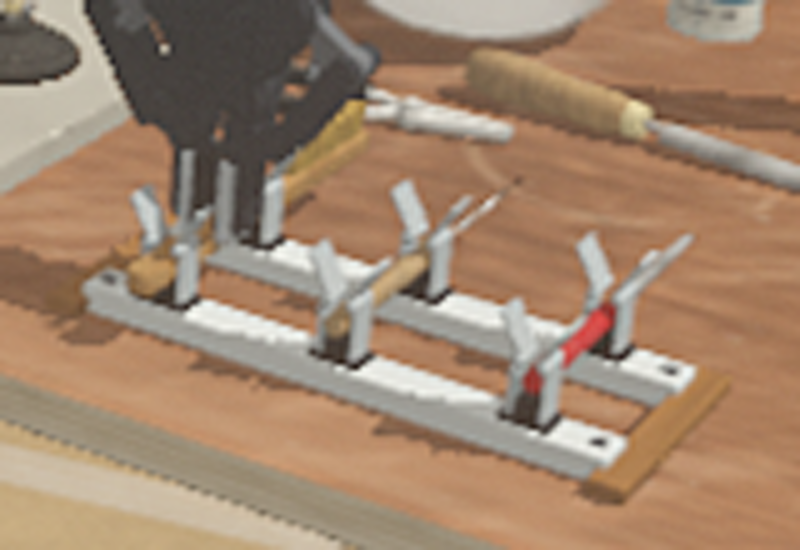

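The handle sits deep in both clips at crop (160, 270) and (275, 220), but the far end may be 1–2 mm high. I'll press a little harder to confirm.

Emit:
drive_tool:
  steps: [0, 0, 0.001, 0, 0, 0, 0.005, 0, 0, 0.002, 0, 0, 0, 0.005, 0, 0, 0.003, 0, 0, 0, 0.005, 0, 0, 0.003, 0, 0, 0, 0.005]

```text
t: 8.32
ee_pos: [0.5, -0.219, 0.0426]
tcp_rot: [-3.141, -0.003, 3.109]
ft_force: [-11.5, 6.5, 38.5]
opening: 0.11
finger_force: 114.9
```

```bash
python3 go.py 0.5012 -0.219 0.041 178.1; python3 -c "
from h import *
print(bot.get_state()['wrist_torque'])"; python3 fin.py pics/s5.png
```

```text
t 8.325 pos [ 0.5    -0.219   0.0426] F [-11.5   6.5  38.5] open 9.4 ff 114.87723024358274 q [-0.53  0.33 -0.43  0.82 -0.   -0.5 ]
shift [-0.0012  0.      0.0016] turn [-0.0005 -0.0032  0.0004]
[1.47777425 2.27180775 0.04072444]
top 180 [0.0525 0.1264]
0.04 9 y [0.0029 0.0048 0.0057] z [0.0288 0.0352 0.0453]
0.06 47 y [-0.0051  0.0027  0.0059] z [0.0324 0.045  0.0507]
0.08 57 y [-0.0055  0.0017  0.006 ] z [0.0327 0.0464 0.0502]
0.1 53 y [-0.0064  0.0005  0.0055] z [0.0324 0.0466 0.0511]
0.12 14 y [-0.0053  0.0015  0.0059] z [0.0321 0.0349 0.0493]
scene 264 [-0.0649  0.1233]
-0.08 21 y [-0.0054 -0.0019  0.0041] z [0.0259 0.0311 0.0345]
-0.06 52 y [-0.0076 -0.0047  0.005 ] z [0.0226 0.0338 0.0391]
-0.04 8 y [-0.007  -0.0011  0.0031] z [0.0287 0.0347 0.0356]
-0.02 27 y [-0.0083 -0.0057  0.0157] z [0.027  0.035  0.0623]
0.04 22 y [-0.009  -0.0062 -0.0023] z [0.0267 0.0348 0.0434]
0.06 38 y [-0.0084 -0.0063 -0.0048] z [0.0278 0.0346 0.0454]
0.08 44 y [-0.0082 -0.0063 -0.004 ] z [0.0265 0.0372 0.048 ]
0.1 46 y [-0.0087 -0.0056 -0.0028] z [0.0265 0.0374 0.0489]
0.12 4 y [-0.005  -0.0039 -0.0033] z [0.0264 0.0382 0.0459]
```

Emit:
drive_tool:
  steps: [0, 0, -0.001, 0, 0, 0, 0.005, 0, 0, -0.0025, 0, 0, 0, 0.005, 0, 0, -0.0025, 0, 0, 0, 0.005, -0.001, 0, -0.003, 0, 0, 0, 0.005, -0.002, 0, -0.003, 0, 0, 0, 0.005, -0.002, 0, -0.003, 0, 0, 0, 0.005]

```text
t: 9.18
ee_pos: [0.5001, -0.219, 0.0428]
tcp_rot: [-3.141, -0.007, 3.108]
ft_force: [-9.6, 2.5, 23.1]
opening: 0.112
finger_force: 112.8
```

```bash
python3 go.py 0.502 -0.219 0.0425 178.1; python3 fin.py pics/s6.png | grep -E 'top|scene'
```

```text
t 9.175 pos [ 0.5001 -0.219   0.0428] F [-9.6  2.5 23.1] open 9.6 ff 112.80375667847693 q [-0.53  0.33 -0.43  0.82 -0.   -0.5 ]
shift [-0.0019  0.      0.0002] turn [-0.0009 -0.0072 -0.    ]
top 176 [0.057  0.1269]
scene 269 [-0.0645  0.1209]
```

Emit:
drive_tool:
  steps: [0, 0, -0.002, 0, 0, 0, 0.005, -0.001, 0, -0.003, 0, 0, 0, 0.005, -0.002, 0, -0.003, 0, 0, 0, 0.005, -0.003, 0, -0.003, 0, 0, 0, 0.005, -0.003, 0, -0.003, 0, 0, 0, 0.005]

```text
t: 9.9
ee_pos: [0.5051, -0.219, 0.0431]
tcp_rot: [3.141, -0.003, 3.109]
ft_force: [-0.4, -0.2, 0.1]
opening: 0.114
finger_force: 109.8
```

```bash
python3 go.py 0.502 -0.219 0.0425 178.1; python3 fin.py pics/s7.png | grep -E 'top|scene'
```

```text
t 9.9 pos [ 0.5051 -0.219   0.0431] F [-0.4 -0.2  0.1] open 9.7 ff 109.76904457827914 q [-0.53  0.34 -0.42  0.82 -0.   -0.49]
shift [ 0.0031 -0.0001  0.0006] turn [ 0.0003 -0.0033  0.0004]
top 178 [0.0615 0.1334]
scene 273 [-0.0592  0.1243]
```

Emit:
drive_tool:
  steps: [0.001, 0, 0, 0, 0, 0, 0.005, 0.0025, 0, 0, 0, -0.003, 0, 0.005, 0.0036, 0, 0.0002, 0, -0.003, 0, 0.005, 0.0036, 0, 0.0002, 0, -0.003, 0, 0.005]

```text
t: 10.5
ee_pos: [0.5012, -0.2188, 0.0433]
tcp_rot: [3.141, -0.0, 3.109]
ft_force: [0.2, 0.1, -0.8]
opening: 0.114
finger_force: 109.7
```

```bash
python3 go.py 0.5015 -0.219 0.0425 178.1; python3 fin.py pics/s8.png | grep -E 'top|scene'
```

```text
t 10.5 pos [ 0.5012 -0.2188  0.0433] F [ 0.2  0.1 -0.8] open 9.7 ff 109.71910091441686 q [-0.53  0.33 -0.43  0.81  0.   -0.5 ]
shift [-0.0003 -0.0002  0.0008] turn [ 0.0002 -0.0002  0.0003]
top 182 [0.0547 0.1281]
scene 269 [-0.0634  0.1222]
```

Emit:
drive_tool:
  steps: [0, 0, 0.001, 0, 0, 0, 0.005, -0.0004, 0, 0.002, 0, 0, 0, 0.005, -0.0004, 0, 0.0025, 0, 0, 0, 0.005, -0.0004, 0, 0.0025, 0, 0, 0, 0.005]

```text
t: 11.1
ee_pos: [0.5016, -0.219, 0.0428]
tcp_rot: [-3.141, -0.001, 3.109]
ft_force: [-5.5, 1.4, 14.0]
opening: 0.111
finger_force: 111.7
```

```bash
python3 go.py 0.5015 -0.219 0.0425 178.1
```

```text
t 11.1 pos [ 0.5016 -0.219   0.0428] F [-5.5  1.4 14. ] open 9.5 ff 111.65460650532623 q [-0.53  0.33 -0.43  0.81 -0.   -0.5 ]
shift [0.0001 0.     0.0003] turn [-0.0004 -0.0007  0.0004]
```

Emit:
drive_tool:
  steps: [0, 0, -0.001, 0, 0, 0, 0.005, 0, 0, -0.0018, 0, 0, 0, 0.012, 0, 0, -0.0018, 0, 0, 0, 0.035, 0, 0, -0.0018, 0, 0, 0, 0.035, 0, 0, -0.0018, 0, 0, 0, 0.035, 0, 0, -0.0018, 0, 0, 0, 0.035, 0, 0, -0.01, 0, 0, 0, 0.035, 0, 0, -0.03, 0, 0, 0, 0.035, 0, 0, -0.07, 0, 0, 0, 0.035, 0, 0, -0.12, 0, 0, 0, 0.035, 0, 0, -0.16, 0, 0, 0, 0.035, 0, 0, -0.16, 0, 0, 0, 0.035]

```text
t: 12.6
ee_pos: [0.5046, -0.2205, 0.2058]
tcp_rot: [-3.137, 0.008, 3.109]
ft_force: [-0.4, -0.4, 0.3]
opening: 0.408
finger_force: 0.0
```

Emit:
drive_tool:
  steps: [0.06, 0.06, -0.02, 0, 0, 0, 0.035, 0.1, 0.12, -0.02, 0, 0, 0, 0.035, 0.1, 0.18, -0.02, 0, 0, 0, 0.035, 0.1, 0.24, -0.02, 0, 0, 0, 0.035, 0.1, 0.24, -0.02, 0, 0, 0, 0.035, 0.1, 0.24, -0.02, 0, 0, 0, 0.035]

```text
t: 13.35
ee_pos: [0.4086, 0.0256, 0.22]
tcp_rot: [3.142, -0.002, 3.112]
ft_force: [-0.1, 0.1, 0.1]
opening: 0.408
finger_force: 0.0
```

```bash
python3 fin.py pics/s9.png; python3 go.py 0.5 -0.2 .2 178
```

```text
top 478 [-0.058   0.1282]
-0.06 45 y [-0.0047  0.      0.0062] z [0.032  0.0358 0.0395]
-0.04 39 y [-0.0057 -0.      0.0036] z [0.0331 0.0359 0.039 ]
-0.02 54 y [-0.0052  0.0006  0.0064] z [0.0327 0.0358 0.0387]
0.0 54 y [-0.0067  0.0001  0.0065] z [0.0308 0.0345 0.0376]
0.02 43 y [-0.0057  0.      0.0053] z [0.033  0.0351 0.0382]
0.04 51 y [-0.007   0.0002  0.0058] z [0.0305 0.0348 0.0394]
0.06 59 y [-0.0059  0.0004  0.0057] z [0.0332 0.0445 0.0499]
0.08 58 y [-0.0052  0.0015  0.006 ] z [0.0301 0.0458 0.0511]
0.1 54 y [-0.0063  0.0005  0.0054] z [0.0313 0.0435 0.0496]
0.12 21 y [-0.0059 -0.0005  0.0055] z [0.0318 0.0346 0.0481]
scene 407 [-0.0631  0.1235]
-0.08 11 y [-0.0054 -0.0009  0.002 ] z [0.0289 0.0315 0.0369]
-0.06 62 y [-0.0073 -0.0039  0.0053] z [0.0243 0.0341 0.0442]
-0.04 8 y [-0.0103  0.0014  0.0044] z [0.0328 0.0362 0.0485]
-0.02 35 y [-0.0084 -0.0058  0.0005] z [0.0277 0.034  0.0362]
0.0 39 y [-0.0081 -0.0047  0.0025] z [0.0278 0.0344 0.0364]
0.02 39 y [-0.0087 -0.0035  0.0104] z [0.0219 0.0347 0.0508]
0.04 25 y [-0.0085 -0.0057  0.0043] z [0.0266 0.0344 0.0483]
0.06 62 y [-0.0077 -0.0053  0.0032] z [0.0278 0.0412 0.0486]
0.08 57 y [-0.0079 -0.0056  0.0027] z [0.0267 0.04   0.0481]
0.1 61 y [-0.0086 -0.0056  0.0024] z [0.0266 0.0394 0.0482]
0.12 8 y [-0.0076 -0.0057  0.0014] z [0.0262 0.0332 0.0474]
t 13.45 pos [0.4094 0.024  0.2203] F [-0.9 -1.4  0.4] open 35.1 ff 0.0 q [-0.1  -0.1  -0.49  1.18 -0.   -0.07]
shift [-0.0979 -0.221   0.0203] turn [-0.0004 -0.0011  0.0026]
```

View pics/s9.png

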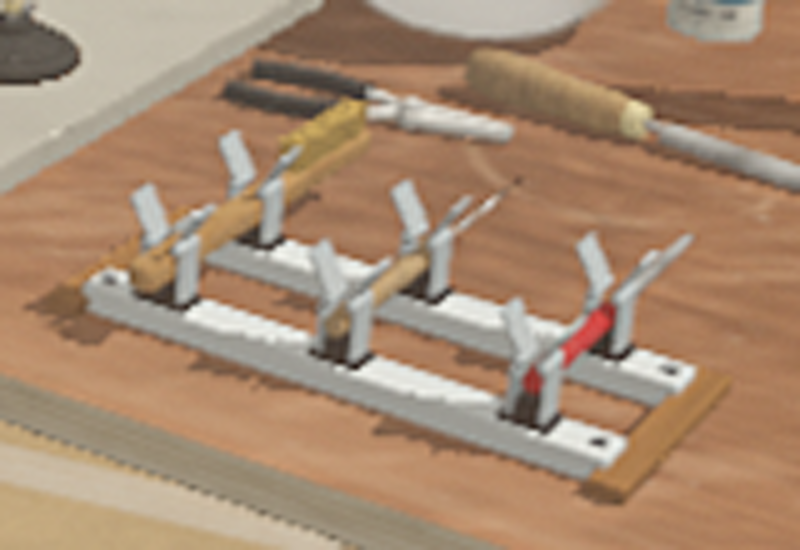

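The brush sits level in both clips with its top at about 35 mm, and the top view puts the handle middle within about 1 mm of the seat. The gripper is clear.

```bash
python3 -c "
from plant import bot
print(bot.sign_off())"
```

```text
the job is handed in; nothing more can be done
None
```

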